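Shift the roller mixer into the tagged gear

TASK

Change the gear of the roller mixer: with the fingertips push its ball-topped lever through the gate, out of the middle column, along the cross slot and fully home into the corner slot that has the plus-shaped tag beside it, and leave it there. Only push the lever, never pull it up or force it, do not put it into any other corner slot on the way, and do not shift the two bottles, the film roll or the tube strip that stand around the mixer.

Things in the scene. Friction and masses are not known exactly. Their poses are not given: they have to be found in the camera images.
- mixer: tube roller mixer, fixed. Left: white control box 200 x 200 mm, 100 mm high, topped by a 6 mm aluminium gate plate. Right (its -y): bed 190 x 250 mm with black rollers, tops 75 mm high, tubes on them to about 90 mm. Origin: on the worktop under the centre of box and gate. x points away from the robot (turned up to 16 degrees), y left, z up
- gate (a point): gate centre, on the plate's upper face, 100 mm above the worktop; axes as the mixer's. Cut through the plate: a cross slot 18 mm wide along y through the centre, and three columns 14 mm wide along x at y = -30, 0, +30 mm, each from x = -30 to +30 mm. The four slot ends at y = -30 and +30 mm are the corner slots
- knob (a point): centre of the lever's black ball knob, 34 mm across. The 8 mm steel stem passes through the gate to a pivot 6 mm above the worktop under the gate centre, 148 mm from the knob centre: knob 154 mm high when upright, about 12 mm lower in a corner. It moves about 46 mm sideways to an outer column, 40 mm from cross slot to slot end
- lever_cross (a joint): sideways lean of the lever, rad: 0 in the middle column, positive to the left (mixer +y); in the outer columns about +-0.32 (+-0.29 to +-0.35). The lever stays where it is left; pushing it takes about 1.5 to 2 N at the knob
- lever_long (a joint): fore-and-aft lean of the lever, rad: 0 in the cross slot (free to go sideways within about +-0.05), positive to the far side (mixer +x); at the end of a slot about +-0.27. Starts anywhere in the middle column. Same friction
- lever_lift (a joint): how far the lever is pulled up along its stem against a spring, m; 0 when seated (the spring holds it down with 6 N), must stay below 0.004
- tag_plus: the plus-shaped black tag, 36 mm across, 4 mm thick, fixed on the gate plate outside one of the four corner slots, at mixer x = +-55 mm, y = +-77 mm: it marks the corner slot to choose (same signs of x and y). Origin: centre of its underside
- tag_disc_a: a round black tag, 28 mm across, 4 mm thick, fixed on the gate plate outside one of the three other corner slots. Origin: centre of its underside
- tag_disc_b: a round black tag, 28 mm across, 4 mm thick, fixed on the gate plate outside one of the three other corner slots. Origin: centre of its underside
- tag_disc_c: a round black tag, 28 mm across, 4 mm thick, fixed on the gate plate outside one of the three other corner slots. Origin: centre of its underside
- amber_bottle: small brown reagent bottle with a black cap, 50 mm wide, 98 mm tall, standing loose at the left side of the mixer; leave it alone. Origin: centre of its underside
- dropper_bottle: small white bottle with a cap, 42 mm wide, 99 mm tall, standing loose at the left side of the mixer; leave it alone. Origin: centre of its underside
- film: roll of sealing film, 84 mm wide, 52 mm high, loose on the worktop at the near right; leave it alone. Origin: centre of its underside
- strip_a: strip of small clear tubes, 19 x 54 x 14 mm, loose on the worktop at the near left; leave it alone. Origin: centre of its underside

How it is judged:
By the outcome, as a careful person would: the job done as asked, in the order asked, and still so for the second after the job is handed in, with the robot touching nothing.
It also fails if it takes over 67 s, if anything falls off the work surface, if the arm or the gripper's body presses on something with over 40 N, if the wrist force passes 120 N, or if a joint passes its speed limit or range.

ROBOT

A 7-joint arm with a two-finger parallel gripper is mounted at the origin on the work surface; the furniture and walls round the work are solid. World frame = base frame: x ahead of the robot, y to its left, z up, the work surface at z = 0. Lengths are in m, angles in rad, forces in N, time in s.
With the tool pointing down it reaches from about 0.425 to 0.875 m from the base axis. Payload 4.7 kg.
Tool frame: the origin (TCP) lies on the centre line of the jaws, within the pads' length; the fingertips stand 22 mm ahead of it and the grasp point (between the pads) lies 3 mm ahead of it; z points along the fingers, y is the direction in which the jaws open and shut (so a half turn about z gives the same grasp; the last joint's range is limited). The gripper opens to 87 mm and grips with 3 to 60 N. Pads are 19 mm wide; open, the fingers measure 117 mm over their backs; the gripper's body (75 mm by 190 mm) begins 51 mm behind the grasp point.
Start: joints at [1.146, 0.321, -0.07, 1.45, 0.023, 1.371, -0.057], TCP at [0.276, -0.588, 0.245] pointing down, gripper open.
Joint ranges: [-2.86, 2.86], [-0.3, 2.09], [-1.38, 1.24], [0.06, 2.45], [-1.56, 4.7], [0.09, 2.05], [-2.69, 2.69]. Speed limits (rad/s): [2.57, 2.57, 3.14, 3.14, 3.14, 3.14, 3.14].

INTERFACE

Orientations are given as a rotation vector (axis times angle).
In Python, from bench import ctrl, imaging, close_job, finder gives the robot as it stands. The module is installed in compiled form; this text tells all that it offers.
- The arm moves only by the shell command python3 -m jog 'ROWS' [FORCE]. ROWS is JSON, a list that holds one entry, the list of rows, each a list of 7 numbers: the shift along the tool's x, y, z in cm, then the turn, a rotation vector about the tool's x, y, z in degrees, then the finger opening in cm, from 0 to 8.7. In form: [[[dx, dy, dz, ax, ay, az, claw], ...]]. A call has 1 to 12 rows; each row shifts and turns the commanded pose from where the row before left it, along the tool's axes as they then stand; what a row does not reach is not made up. A row lasts 1/10 s, in which the tool goes at most 50 mm and 8.59 degrees, less where a joint would pass 70% of its speed; a pose out of reach is approached as far as the arm can. A call is refused whole if a number of a shift passes 5 or a number of a turn 8.59, either way. A call with a gripper value outside its range is refused whole. The fingers move at their own pace and stop on an object; FORCE is the grip in N (left out, the last holds). Time passes only in rows, so rows that do not move let the fingers close. It gives the time, the measured TCP pose, the force and the opening at its end, in the units of the state.
- ctrl.get_state(): the state, without advancing time (a new reading comes with each control period).
- imaging.get_image(name): name is "scene" or "top" or "wrist"; returns a dict with "frame" (480x640x3 uint8, red, green, blue), "intrinsics" (3x3 intrinsics, pixels), "pose" (4x4, takes a point from camera to world coordinates). Camera axes: x right, y down, z forward; pixel columns grow to the right and rows downward; lengths in m; the calibration is good to about 2 mm. A picture is of the moment at which its call begins. There is no depth.
- close_job(): hands the job in, once; it reports no verdict.
Trained networks look in the newest picture that a camera, given by its name, has taken for a name from the list of things; names that differ only in an ending like _2 or _b are one class to them, and where a whole thing is asked for, a point or a joint stands for the part that bears it (a point fixed in the world has none). Each returns a list of dicts, best first, with "conf" (0 to 1); they miss things now and then, are a little off and sometimes report something else, mostly with a low value. They report only what shows in the picture. A call takes as long as a camera call.
- finder.trace(label, camera): "region" (480x640 bool, what is visible of it) and "point" ([row, column] as shares, 0 to 1, of the picture: columns of its width, rows of its height, amid what is visible of it).
- finder.spot_point(label, camera): "point" ([row, column] as shares, 0 to 1, of the picture: columns of its width, rows of its height: a listed point, or the origin of a listed thing).
The state is a dict: "time": time; "joint_positions": joint angles; "qd": joint speeds; "joint_torque": joint torques, N m; "position": TCP position; "tool_rot": TCP orientation; "ft_force": force on the tool from outside, world axes, zero at the start; "torque": the same for the moment, N m; "grip_width": opening from 0.0 (shut) to 1.0 (fully open).
Only numpy, scipy, OpenCV 4.12 (cv2) and the standard library are available. Lean on these libraries where they do the work, as an engineer would, in place of code of your own. Each camera call takes 0.05 s, during which the arm holds its last target. There are 200 camera calls.

## Working session

There is one attempt and no reset: what is moved stays moved. The work goes in short steps, Python scripts to look and compute and a shell command to move; the robot and the scene stay as the last step left them, time stands still between calls to the robot, and variables do not carry over. Pictures are saved under pics/ and viewed, about 8 in all and at most 12, crops included, and the job is handed in when it is done.

```bash
mkdir -p pics
cat > h.py <<'E'
import numpy as np, cv2
from bench import ctrl, imaging, finder
from scipy.spatial.transform import Rotation as R
def ray(im,pt):
    K=im["intrinsics"];T=np.array(im["pose"]);u=pt[1]*640;v=pt[0]*480
    d=T[:3,:3]@(np.linalg.inv(K)@[u,v,1]);return T[:3,3],d/np.linalg.norm(d)
def atz(im,pt,z):
    o,d=ray(im,pt);return o+d*(z-o[2])/d[2]
def proj(im,p):
    T=np.array(im["pose"]);q=im["intrinsics"]@(T[:3,:3].T@(np.array(p)-T[:3,3]));return q[:2]/q[2]
def save(im,n): cv2.imwrite("pics/"+n,im["frame"][:,:,::-1])
E
python3 - <<'E'
from h import *
s=ctrl.get_state();print(s["time"],s["position"],s["tool_rot"],s["ft_force"],s["grip_width"])
for c in ["top","scene"]:
    im=imaging.get_image(c);save(im,c+"1.png")
    print(c,np.array(im["pose"])[:3,3].round(3))
    for l,z in [("gate",.1),("knob",.15),("mixer",0),("tag_plus",.1),("tag_disc_a",.1),("amber_bottle",0),("dropper_bottle",0),("film",0),("strip_a",0)]:
        for r in finder.spot_point(l,c)[:4]: print(l,round(r["conf"],2),(np.array(r["point"])*[480,640]).round(),atz(im,r["point"],z).round(4))
E
```

```text
0.0 [ 0.27590448 -0.58797691  0.24345078] [-3.06445277e+00 -6.83457080e-01  8.16675784e-04] [ 0.92746551 -0.0885239  -0.62837623] 1.0004078590303331
top [0.401 0.023 1.257]
knob 0.5 [219. 306.] [0.556  0.0384 0.15  ]
mixer 0.58 [225. 304.] [0.5642 0.045  0.    ]
tag_plus 0.53 [248. 272.] [0.5039 0.1056 0.1   ]
tag_plus 0.41 [292. 202.] [0.4161 0.2379 0.1   ]
tag_disc_a 0.73 [195. 264.] [0.6096 0.1231 0.1   ]
tag_disc_a 0.56 [181. 339.] [ 0.6408 -0.0229  0.1   ]
tag_disc_a 0.51 [236. 349.] [ 0.531  -0.0459  0.1   ]
amber_bottle 0.66 [212. 231.] [0.589  0.2011 0.    ]
dropper_bottle 0.63 [259. 232.] [0.4881 0.1969 0.    ]
film 0.7 [324. 459.] [ 0.3617 -0.2874  0.    ]
film 0.6 [184. 341.] [ 0.6559 -0.0314  0.    ]
strip_a 0.49 [292. 201.] [0.4173 0.2598 0.    ]
strip_a 0.46 [221. 306.] [0.5729 0.0414 0.    ]
scene [0.094 0.509 0.864]
gate 0.98 [224. 293.] [0.5704 0.0409 0.1   ]
gate 0.27 [205. 333.] [ 0.5375 -0.0631  0.1   ]
knob 0.8 [212. 298.] [0.5543 0.0397 0.15  ]
mixer 0.62 [250. 295.] [0.5716 0.0409 0.    ]
tag_plus 0.62 [310. 277.] [0.4436 0.2272 0.1   ]
tag_plus 0.55 [286. 241.] [0.5391 0.2341 0.1   ]
tag_plus 0.53 [252. 298.] [0.5065 0.0943 0.1   ]
tag_plus 0.31 [223. 293.] [0.5728 0.0396 0.1   ]
tag_disc_a 0.67 [194. 292.] [ 0.6374 -0.0274  0.1   ]
tag_disc_a 0.63 [210. 326.] [ 0.5402 -0.0414  0.1   ]
tag_disc_a 0.59 [237. 250.] [0.6176 0.1317 0.1   ]
amber_bottle 0.61 [286. 240.] [0.6    0.1997 0.    ]
dropper_bottle 0.65 [314. 276.] [0.4844 0.198  0.    ]
film 0.63 [212. 434.] [ 0.3747 -0.2929  0.    ]
strip_a 0.69 [348. 282.] [0.4181 0.25   0.    ]
```

Run:
```python
import cv2
for c,(y0,y1,x0,x1) in {"top":(130,330,190,400),"scene":(150,350,200,400)}.items():
    i=cv2.imread(f"pics/{c}1.png")[y0:y1,x0:x1];cv2.imwrite(f"pics/{c}1c.png",cv2.resize(i,None,fx=3,fy=3,interpolation=2))
```

```text
(no output)
```

View pics/top1c.png

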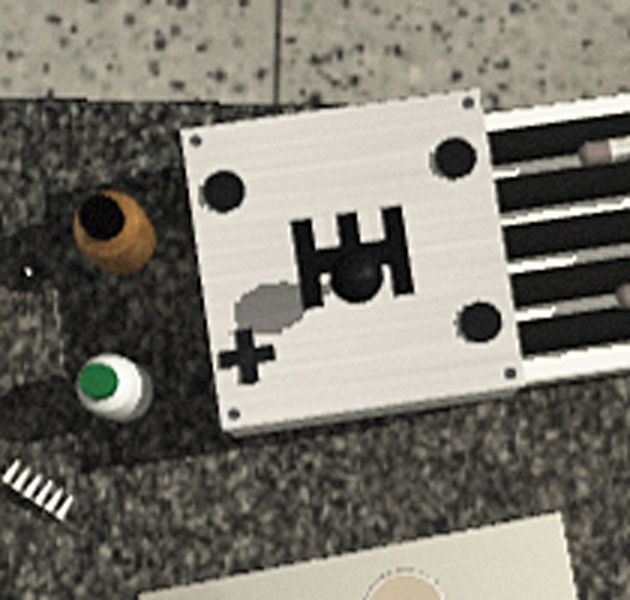

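View pics/scene1c.png

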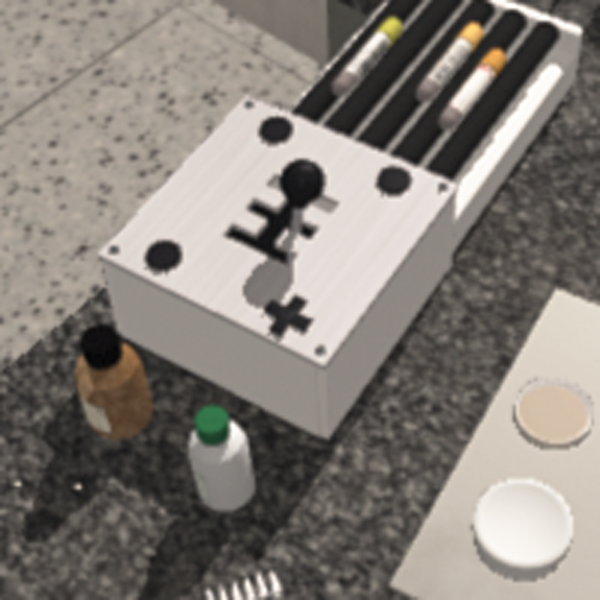

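The top view shows the plus tag at about (col 272, row 248), the near-left corner (mixer -x, +y), with the three discs at the other corners. The ball, at (col 308, row 220), sits slightly near in the middle column. The scene view agrees. Next I fit the mixer frame from the tags.

```bash
cat >> h.py <<'E'
def knob(cams=("top","scene"),n=1):
    A=np.zeros((3,3));b=np.zeros(3);pts=[]
    for c in cams:
        im=imaging.get_image(c);r=finder.trace("knob",c)
        q=finder.spot_point("knob",c)
        if not q: print("no knob",c);continue
        o,d=ray(im,q[0]["point"]);P=np.eye(3)-np.outer(d,d);A+=P;b+=P@o;pts.append((c,round(q[0]["conf"],2),atz(im,q[0]["point"],.152).round(4)))
    return np.linalg.solve(A,b),pts
E
python3 - <<'E'
from h import *
from scipy.optimize import least_squares
M=np.array([[-55,77],[55,77],[55,-77],[-55,-77]])/1000
guess={"top":[(272,248),(264,194),(341,182),(350,237)],"scene":[(297,255),(254,235),(292,193),(331,210)]}
W=[];
for c in guess:
    im=imaging.get_image(c);g=cv2.cvtColor(im["frame"],cv2.COLOR_RGB2GRAY)
    n,lab,st,cen=cv2.connectedComponentsWithStats((g<75).astype(np.uint8))
    pts=[]
    for u,v in guess[c]:
        k=min((k for k in range(1,n) if 40<st[k,4]<400),key=lambda k:np.hypot(*(cen[k]-[u,v])))
        pts.append(atz(im,[(cen[k][1]+.5)/480,(cen[k][0]+.5)/640],.103)[:2]); print(c,cen[k].round(1),st[k,4],pts[-1].round(4))
    W.append(np.array(pts))
def f(p,w): 
    r=np.array([[np.cos(p[2]),-np.sin(p[2])],[np.sin(p[2]),np.cos(p[2])]]);return (M@r.T+p[:2]-w).ravel()
for w in W+[(W[0]+W[1])/2]:
    s=least_squares(f,[.57,.04,.15],args=(w,));print(s.x.round(4),np.degrees(s.x[2]).round(2),(s.fun*1000).round(1))
p=s.x;k,pts=knob();print(k.round(4),pts)
r=np.array([[np.cos(p[2]),-np.sin(p[2])],[np.sin(p[2]),np.cos(p[2])]]);print("knob in mixer mm",(r.T@(k[:2]-p[:2])*1000).round(1))
E
```

```text
top [271.7 248.5] 163 [0.5026 0.1046]
top [264.1 193.4] 144 [0.6113 0.1225]
top [341.3 182.4] 142 [ 0.6367 -0.0291]
top [349.7 237. ] 147 [ 0.5284 -0.0474]
scene [295.1 254.7] 100 [0.5045 0.1053]
scene [253.9 234.9] 81 [0.612  0.1234]
scene [291.6 192.8] 62 [ 0.6371 -0.0286]
scene [330.6 209.8] 67 [ 0.5295 -0.0461]
[0.5698 0.0376 0.1663] 9.53 [ 0.1 -0.2 -0.   0.2  0.  -0.  -0.2 -0. ]
[0.5708 0.0385 0.1638] 9.38 [-0.5  0.3  0.5  0.   0.5  0.1 -0.4 -0.4]
[0.5703 0.0381 0.165 ] 9.46 [-0.2  0.   0.2  0.1  0.3  0.  -0.3 -0.2]
[0.5529 0.0345 0.1526] [('top', 0.49, array([0.5569, 0.0373, 0.152 ])), ('scene', 0.69, array([0.5491, 0.0317, 0.152 ]))]
knob in mixer mm [-17.7  -0.7]
```

```bash
cat >> h.py <<'E'
C=np.array([.5703,.0381]);YAW=np.radians(9.46)
MX=np.array([np.cos(YAW),np.sin(YAW)]);MY=np.array([-MX[1],MX[0]])
def mix(p): d=np.array(p[:2])-C;return np.array([d@MX,d@MY])*1000
def go(m,z,yaw=None):
    "tool-frame shift (cm) to mixer xy (mm), height z (m); turn (deg) that then brings tool x to mixer yaw"
    s=ctrl.get_state();Rt=R.from_rotvec(s["tool_rot"])
    t=np.r_[C+MX*m[0]/1000+MY*m[1]/1000,z]
    print("t",round(s["time"],2),"tcp mixer",mix(s["position"]).round(1),"z",s["position"][2].round(4),"F",s["ft_force"].round(2),"grip cm",round(s["grip_width"]*8.7,2))
    print("shift cm",(Rt.inv().apply(t-s["position"])*100).round(2))
    if yaw is not None:
        a=YAW+np.radians(yaw);G=np.c_[np.r_[np.cos(a),np.sin(a),0],np.r_[np.sin(a),-np.cos(a),0],[0,0,-1]]
        print("turn deg",np.degrees((Rt.inv()*R.from_matrix(G)).as_rotvec()).round(2))
    return s
E
python3 -m jog '[[[3,-2.6,0,0,0,0,5.4],[3,-2.6,0,0,0,0,5.4],[3,-2.6,0,0,0,0,5.4],[3,-2.6,0,0,0,0,5.4],[3,-2.6,0,0,0,0,5.4],[3,-2.6,0,0,0,0,5.4],[3,-2.6,0,0,0,0,5.4],[3,-2.6,0,0,0,0,5.4],[3,-2.6,0,0,0,0,5.4],[3,-2.6,0,0,0,0,5.4],[0,0,0,0,0,0,5.4]]]'
python3 -c "
from h import *
go((-17,0),.245,90)"
```

```text
time: 2.5
position: [0.44, -0.2193, 0.2451]
tool_rot: [-3.062, -0.699, -0.003]
ft_force: [0.3, 0.0, 0.3]
grip_width: 0.624
t 2.5 tcp mixer [-170.8 -232.5] z 0.2451 F [0.26 0.01 0.31] grip cm 5.43
shift cm [ 21.27 -18.02   0.07]
turn deg [ 6.000e-02 -1.400e-01 -7.376e+01]
```

```bash
python3 -m jog '[[[2.7,-2.3,0,0,0,0,5.4],[2.7,-2.3,0,0,0,0,5.4],[2.7,-2.3,0,0,0,0,5.4],[2.7,-2.3,0,0,0,0,5.4],[2.7,-2.3,0,0,0,0,5.4],[2.7,-2.3,0,0,0,0,5.4],[2.7,-2.3,0,0,0,0,5.4],[2.4,-1.9,0,0,0,0,5.4]]]' >/dev/null
python3 -m jog '[[[0,0,0,0,0,-8.2,5.4],[0,0,0,0,0,-8.2,5.4],[0,0,0,0,0,-8.2,5.4],[0,0,0,0,0,-8.2,5.4],[0,0,0,0,0,-8.2,5.4],[0,0,0,0,0,-8.2,5.4],[0,0,0,0,0,-8.2,5.4],[0,0,0,0,0,-8.2,5.4],[0,0,0,0,0,-8.2,5.4],[0,0,0,0,0,0,5.4]]]' >/dev/null
python3 - <<'E'
from h import *
go((-17,0),.16,90)
im=imaging.get_image("wrist");q=finder.spot_point("knob","wrist");g=finder.spot_point("gate","wrist")
print([(x["conf"],mix(atz(im,x["point"],.1526))) for x in q[:2]],[(x["conf"],mix(atz(im,x["point"],.1))) for x in g[:2]])
im2=imaging.get_image("scene")
for x in finder.spot_point("knob","scene")[:2]: print(x["conf"],mix(atz(im2,x["point"],.1526)))
a=cv2.resize(im["frame"],(400,300));b=cv2.resize(im2["frame"][100:340,180:500],(400,300));cv2.imwrite("pics/w1.png",np.hstack([a,b])[:,:,::-1])
E
```

```text
t 4.3 tcp mixer [-18.2  -8.2] z 0.2445 F [-0.01 -0.73  0.37] grip cm 5.4
shift cm [0.83 0.11 8.45]
turn deg [-0.    0.02 -0.55]
[(0.68, array([-16.95520766,  -0.68876329]))] [(0.95, array([ 3.80416091, -3.26136828]))]
0.61 [-18.17068571  -2.82588745]
```

View pics/w1.png

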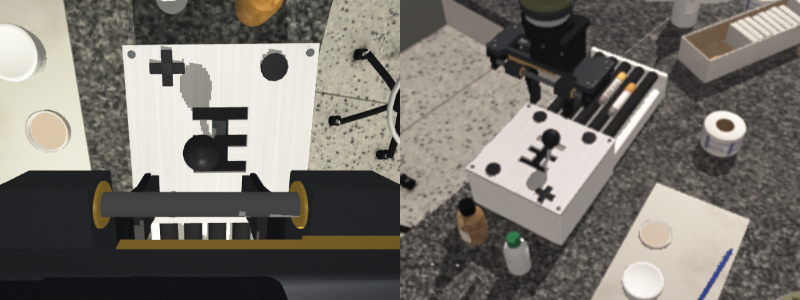

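The wrist view shows the ball at about (203, 152) in the left half, mixer (-17, -1). The plus is up and to the left, which is again near-left. I'm lowering the open fingers around the ball, front and back.

```bash
python3 -m jog '[[[0.8,0.1,0,0,0,-0.5,5.4],[0,0,2.2,0,0,0,5.4],[0,0,2.2,0,0,0,5.4],[0,0,2.2,0,0,0,5.4],[0,0,2.0,0,0,0,5.4],[0,0,0,0,0,0,5.4]]]'
python3 -c "
from h import *
go((7,0),.158,90)
im=imaging.get_image('wrist');print([(x['conf'],mix(atz(im,x['point'],.1526))) for x in finder.spot_point('knob','wrist')])
print(knob())"
```

```text
time: 5.15
position: [0.5513, 0.0363, 0.1559]
tool_rot: [-2.028, -2.394, 0.005]
ft_force: [-1.2, 0.3, -0.4]
grip_width: 0.62
t 5.15 tcp mixer [-19.    1.4] z 0.1559 F [-1.16  0.25 -0.38] grip cm 5.4
shift cm [-0.14  2.6  -0.22]
turn deg [-0.29 -0.07  0.01]
[]
no knob top
(array([0.13201279, 0.46932244, 0.80409544]), [('scene', 0.46, array([0.548 , 0.0361, 0.152 ]))])
```

```bash
python3 -m jog '[[[0,0.3,0,0,0,0,5.4],[0,0.3,0,0,0,0,5.4],[0,0.3,0,0,0,0,5.4],[0,0.3,0,0,0,0,5.4],[0,0.3,0,0,0,0,5.4],[0,0.3,0,0,0,0,5.4]]]' | grep force
python3 -m jog '[[[0,0.3,0,0,0,0,5.4],[0,0.3,0,0,0,0,5.4],[0,0.3,0,0,0,0,5.4],[0,0.2,0,0,0,0,5.4],[0,0,0,0,0,0,5.4]]]'
python3 - <<'E'
from h import *
go((10,0),.156,90)
for c in ["scene","top"]:
    im=imaging.get_image(c);print(c,[(x['conf'],mix(atz(im,x['point'],.154))) for x in finder.spot_point('knob',c)])
    if c=="scene": a=im["frame"][140:290,220:380]
    else: b=im["frame"][130:280,230:390]
cv2.imwrite("pics/p2.png",cv2.resize(np.hstack([a,b]),None,fx=2.5,fy=2.5)[:,:,::-1])
E
```

```text
ft_force: [-1.6, -0.5, 0.7]
time: 6.65
position: [0.5823, 0.0407, 0.1585]
tool_rot: [2.031, 2.397, 0.0]
ft_force: [-1.4, -0.3, 0.6]
grip_width: 0.615
t 6.65 tcp mixer [12.2  0.6] z 0.1585 F [-1.44 -0.3   0.56] grip cm 5.35
shift cm [-0.06 -0.22  0.25]
turn deg [ 0.01 -0.01 -0.02]
scene [(0.7, array([-3.09407295, -1.74770966]))]
top []
```

View pics/p2.png

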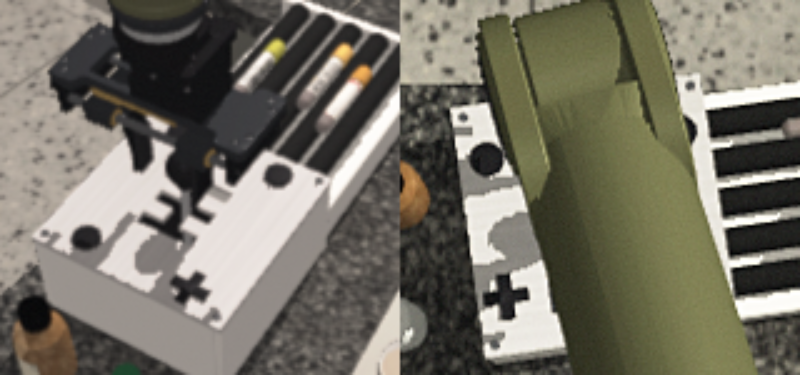

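The lever stood up under the push with about 1.5 N of resistance, and the stem now looks to be in the cross slot. I'll centre the cage on the ball and turn it 90 degrees.

```bash
python3 -m jog '[[[0,-0.5,0,0,0,0,5.4],[0,-0.5,0,0,0,0,5.4],[0,0,0,0,0,8.2,5.4],[0,0,0,0,0,8.2,5.4],[0,0,0,0,0,8.2,5.4],[0,0,0,0,0,8.2,5.4],[0,0,0,0,0,8.2,5.4],[0,0,0,0,0,8.2,5.4],[0,0,0,0,0,8.2,5.4],[0,0,0,0,0,8.2,5.4],[0,0,0,0,0,8.2,5.4],[0,0,0,0,0,8.2,5.4]]]' | grep force
python3 -m jog '[[[0,0,0,0,0,8,5.4],[0,0,0,0,0,0,5.4]]]' | grep force
python3 - <<'E'
from h import *
s=go((1,56),.154,0);print(s["joint_positions"].round(2))
for c in ["scene","top","wrist"]:
    im=imaging.get_image(c);print(c,[(x['conf'],mix(atz(im,x['point'],.154))) for x in finder.spot_point('knob',c)])
    if c=="scene": a=im["frame"][140:290,220:380]
    elif c=="top": b=im["frame"][130:280,230:390]
cv2.imwrite("pics/p3.png",cv2.resize(np.hstack([a,b]),None,fx=2.5,fy=2.5)[:,:,::-1])
E
```

```text
ft_force: [0.1, 0.1, 0.3]
ft_force: [-0.4, 0.6, 0.7]
t 8.25 tcp mixer [1.7 0.5] z 0.1587 F [-0.43  0.61  0.65] grip cm 5.43
shift cm [-0.07 -5.55  0.47]
turn deg [ 0.02 -0.02 -0.04]
[ 0.33  0.26 -0.51  1.74  0.14  1.18 -1.63]
scene [(0.42, array([-2.06519345, -5.6881082 ]))]
top []
wrist []
```

View pics/p3.png

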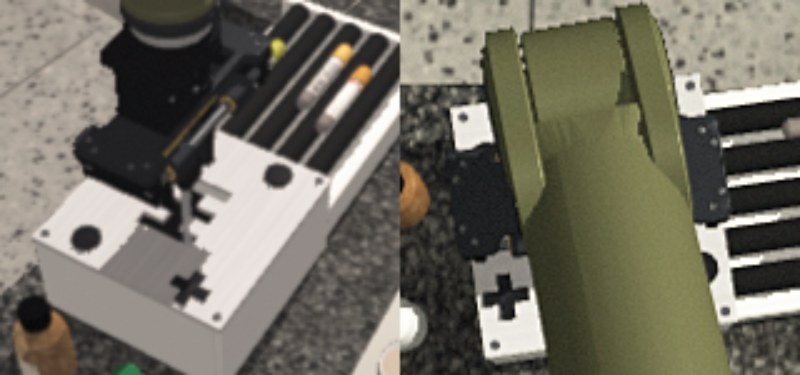

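```bash
python3 -m jog '[[[0,-0.4,0,0,0,0,5.4],[0,-0.4,0,0,0,0,5.4],[0,-0.3,0,0,0,0,5.4],[0,-0.3,0,0,0,0,5.4],[0,-0.3,0,0,0,0,5.4],[0,-0.3,0,0,0,0,5.4]]]' | grep force
python3 -m jog '[[[0,-0.3,0,0,0,0,5.4],[0,-0.3,0.1,0,0,0,5.4],[0,-0.3,0.1,0,0,0,5.4]]]' | grep force
python3 - <<'E'
from h import *
s=go((1,56),.152,0)
im=imaging.get_image("scene");print([(x['conf'],mix(atz(im,x['point'],.153))) for x in finder.spot_point('knob','scene')])
E
```

```text
ft_force: [0.7, -1.1, 1.0]
ft_force: [0.3, -1.1, 0.7]
t 9.45 tcp mixer [ 1.9 29.9] z 0.1565 F [ 0.29 -1.14  0.69] grip cm 5.39
shift cm [-0.09 -2.61  0.45]
turn deg [ 0.   -0.   -0.01]
[(0.59, array([-4.45200059, 22.23025255]))]
```

```bash
python3 -m jog '[[[0,-0.3,0,0,0,0,5.4],[0,-0.3,0.1,0,0,0,5.4],[0,-0.3,0.1,0,0,0,5.4],[0,-0.3,0.1,0,0,0,5.4],[0,-0.3,0.1,0,0,0,5.4],[0,-0.3,0.1,0,0,0,5.4],[0,-0.2,0,0,0,0,5.4]]]' | grep force
python3 -m jog '[[[0,-0.15,0,0,0,0,5.4],[0,-0.15,0,0,0,0,5.4]]]' | grep force
python3 - <<'E'
from h import *
s=go((1,56),.152,0)
im=imaging.get_image("scene");print([(x['conf'],mix(atz(im,x['point'],.147))) for x in finder.spot_point('knob','scene')])
E
```

```text
ft_force: [0.1, -2.6, -1.3]
ft_force: [1.2, -1.5, -0.7]
t 10.45 tcp mixer [ 1.7 52.5] z 0.1512 F [ 1.23 -1.52 -0.75] grip cm 5.38
shift cm [-0.07 -0.35 -0.08]
turn deg [ 0.01  0.04 -0.03]
[(0.47, array([-0.9026844 , 38.36273697]))]
```

```bash
for i in 1; do python3 -m jog '[[[0,-0.15,0,0,0,0,5.4],[0,0,0,0,0,0,5.4]]]' | grep -E "force|posi"; python3 -m jog '[[[0,-0.15,0,0,0,0,5.4],[0,0,0,0,0,0,5.4]]]' | grep -E "force|posi"; done
python3 - <<'E'
from h import *
s=go((1,56),.152,0)
im=imaging.get_image("scene");print([(x['conf'],mix(atz(im,x['point'],.147))) for x in finder.spot_point('knob','scene')])
E
```

```text
position: [0.5632, 0.0919, 0.1514]
ft_force: [0.3, -1.8, -1.0]
position: [0.563, 0.0934, 0.1515]
ft_force: [-0.4, -1.4, -1.7]
t 10.95 tcp mixer [ 1.9 55.8] z 0.1515 F [-0.4  -1.44 -1.73] grip cm 5.42
shift cm [-0.09 -0.02 -0.05]
turn deg [-0.    0.01 -0.01]
[(0.4, array([ 0.61129889, 42.31365609]))]
```

```bash
python3 -m jog '[[[0,0.5,0,0,0,0,5.4],[0,0.45,0,0,0,0,5.4],[0,0,0,0,0,-8.2,5.4],[0,0,0,0,0,-8.2,5.4],[0,0,0,0,0,-8.2,5.4],[0,0,0,0,0,-8.2,5.4],[0,0,0,0,0,-8.2,5.4],[0,0,0,0,0,-8.2,5.4],[0,0,0,0,0,-8.2,5.4],[0,0,0,0,0,-8.2,5.4],[0,0,0,0,0,-8.2,5.4],[0,0,0,0,0,-8.2,5.4]]]' | grep force
python3 -m jog '[[[0,0,0,0,0,-8,5.4],[0,0,0,0,0,0,5.4]]]' | grep force
python3 - <<'E'
from h import *
s=go((-50,46),.147,90)
im=imaging.get_image("scene");print([(x['conf'],mix(atz(im,x['point'],.147))) for x in finder.spot_point('knob','scene')])
cv2.imwrite("pics/p4.png",cv2.resize(im["frame"][140:290,220:380],None,fx=3.5,fy=3.5)[:,:,::-1])
E
```

```text
ft_force: [-0.1, -0.1, -0.3]
ft_force: [-0.2, 0.1, 0.1]
t 12.45 tcp mixer [ 2.  45.9] z 0.1517 F [-0.22  0.08  0.13] grip cm 5.38
shift cm [ 0.01 -5.2   0.46]
turn deg [ 0.01 -0.02 -0.02]
[(0.44, array([ 5.29712089, 45.73054731]))]
```

View pics/p4.png

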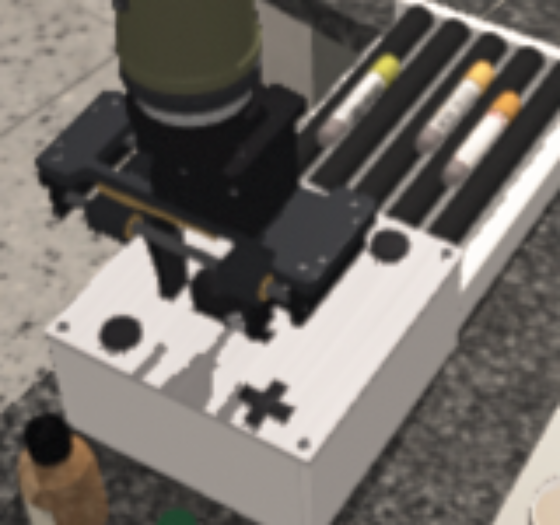

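The ball (about (225, 290) in the crop) is caged between the fingers in the left column, level with the cross slot. Now I push it toward the near side.

```bash
python3 -m jog '[[[0,-0.4,0,0,0,0,5.4],[0,-0.4,0,0,0,0,5.4],[0,-0.3,0,0,0,0,5.4],[0,-0.3,0,0,0,0,5.4],[0,-0.3,0.05,0,0,0,5.4],[0,-0.3,0.05,0,0,0,5.4],[0,-0.3,0.05,0,0,0,5.4]]]' | grep force
python3 -m jog '[[[0,-0.3,0,0,0,0,5.4],[0,-0.3,0.05,0,0,0,5.4],[0,-0.3,0.05,0,0,0,5.4],[0,-0.3,0.05,0,0,0,5.4],[0,-0.3,0.1,0,0,0,5.4],[0,-0.3,0.1,0,0,0,5.4]]]' | grep force
python3 - <<'E'
from h import *
s=go((-50,46),.147,90)
im=imaging.get_image("scene");print([(x['conf'],mix(atz(im,x['point'],.145))) for x in finder.spot_point('knob','scene')])
E
```

```text
ft_force: [1.4, 0.8, 0.6]
ft_force: [-0.1, -0.4, 1.1]
t 13.85 tcp mixer [-39.4  46. ] z 0.1464 F [-0.05 -0.45  1.12] grip cm 5.43
shift cm [-0.   -1.06 -0.06]
turn deg [-0.01  0.01 -0.02]
[(0.68, array([-29.86268498,  50.86723186])), (0.27, array([ 34.16330657, 104.2105332 ]))]
```

```bash
python3 -m jog '[[[0,-0.3,0.05,0,0,0,5.4],[0,-0.3,0.05,0,0,0,5.4],[0,-0.2,0,0,0,0,5.4],[0,0,0,0,0,0,5.4]]]' | grep -E "force|posi"
python3 -m jog '[[[0,-0.15,0,0,0,0,5.4],[0,0,0,0,0,0,5.4]]]' | grep -E "force|posi"
python3 -m jog '[[[0,-0.1,0,0,0,0,5.4],[0,0,0,0,0,0,5.4]]]' | grep -E "force|posi"
python3 - <<'E'
from h import *
s=go((-50,46),.147,90)
im=imaging.get_image("scene");print([(x['conf'],mix(atz(im,x['point'],.142))) for x in finder.spot_point('knob','scene')])
E
```

```text
position: [0.5177, 0.0759, 0.1456]
ft_force: [7.7, 0.7, -4.4]
position: [0.5173, 0.0758, 0.1457]
ft_force: [10.7, 0.9, -7.9]
position: [0.5171, 0.0757, 0.1457]
ft_force: [12.9, 1.5, -8.9]
t 14.75 tcp mixer [-46.3  45.8] z 0.1457 F [12.86  1.49 -8.89] grip cm 5.39
shift cm [ 0.02 -0.37 -0.13]
turn deg [ 0.47 -0.04 -0.03]
[(0.53, array([-32.94389792,  46.09314225])), (0.25, array([-19.79073392, 218.44889939]))]
```

Resistance rose to about 13 N with some vertical drag, so the lever is at a stop. I'll back off immediately, which lets the spring seat it, and then look.

```bash
python3 -m jog '[[[0,0.5,0,0,0,0,5.4],[0,0.8,0,0,0,0,5.4],[0,0,0,0,0,0,5.4]]]' | grep -E "force|posi"
python3 - <<'E'
from h import *
s=go((-50,46),.147,90)
for c in ["scene","wrist"]:
    im=imaging.get_image(c);print([(x['conf'],mix(atz(im,x['point'],.142))) for x in finder.spot_point('knob',c)])
    if c=="scene": a=im["frame"][140:290,220:380]
cv2.imwrite("pics/p5.png",np.hstack([cv2.resize(a,(400,375)),cv2.resize(im["frame"],(400,375))])[:,:,::-1])
E
```

```text
position: [0.5268, 0.0777, 0.1453]
ft_force: [-1.2, -0.4, -0.3]
t 15.15 tcp mixer [-36.4  46.2] z 0.1453 F [-1.25 -0.35 -0.31] grip cm 5.4
shift cm [-0.02 -1.36 -0.17]
turn deg [-0.06 -0.03 -0.02]
[(0.63, array([-35.45304676,  43.6686934 ]))]
[]
```

View pics/p5.png

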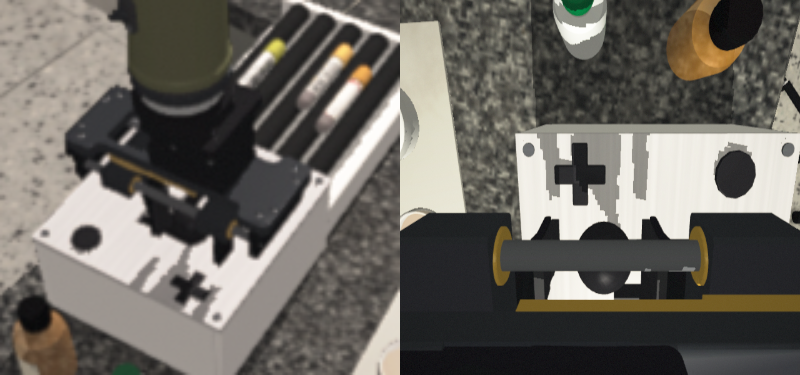

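The cage is clear of the ball on both sides, as the wrist view shows it at about (605, 257) between the pads. I'll lift straight up, move aside and check.

```bash
python3 -m jog '[[[0,0,-1,0,0,0,5.4],[0,0,-2,0,0,0,5.4],[0,0,-3,0,0,0,5.4],[0,0,-4,0,0,0,5.4],[-3,0,0,0,0,0,5.4],[-4,0,0,0,0,0,5.4],[-4,0,0,0,0,0,5.4],[-4,0,0,0,0,0,5.4],[-4,0,0,0,0,0,5.4],[-4,0,0,0,0,0,5.4],[-4,0,0,0,0,0,5.4],[0,0,0,0,0,0,5.4]]]' | grep -E "force|posi"
python3 - <<'E'
from h import *
k,p=knob();print("knob",mix(k).round(1),k[2].round(4),[(a,b,mix(c).round(1)) for a,b,c in p])
ims={}
for c in ["scene","top"]:
    im=ims[c]=imaging.get_image(c);print(c,[(x['conf'],mix(atz(im,x['point'],.142)).round(1)) for x in finder.spot_point('knob',c)])
    for l in ["amber_bottle","dropper_bottle","film","strip_a"]:
        for r in finder.spot_point(l,c)[:1]: print(l,round(r["conf"],2),atz(im,r["point"],0).round(4))
    print("predicted px home/-30mm",[proj(im,np.r_[C+MX*x+MY*.046,.142]).round(0) for x in (-.039,-.03)])
    save(im,c+"5.png")
a=ims["scene"]["frame"][160:280,220:380];b=ims["top"]["frame"][150:270,220:380]
cv2.imwrite("pics/p6.png",cv2.resize(np.hstack([a,b]),None,fx=2.5,fy=2.5,interpolation=2)[:,:,::-1])
E
```

```text
position: [0.57, -0.197, 0.2455]
ft_force: [-0.6, -1.1, 0.1]
knob [-35.5  45.3] 0.1294 [('top', 0.6, array([-37.9,  44.7])), ('scene', 0.47, array([-46.7,  60.5]))]
scene [(0.46, array([-33.9,  41.9]))]
amber_bottle 0.96 [0.5955 0.2074 0.    ]
dropper_bottle 0.81 [0.4883 0.1967 0.    ]
film 0.91 [ 0.3769 -0.2992  0.    ]
strip_a 0.54 [0.4174 0.2506 0.    ]
predicted px home/-30mm [array([297., 231.]), array([293., 230.])]
top [(0.52, array([-32.5,  44.7]))]
amber_bottle 0.88 [0.5806 0.2073 0.    ]
dropper_bottle 0.92 [0.4929 0.1979 0.    ]
strip_a 0.66 [0.4211 0.2517 0.    ]
predicted px home/-30mm [array([286., 236.]), array([285., 231.])]
```

View pics/p6.png

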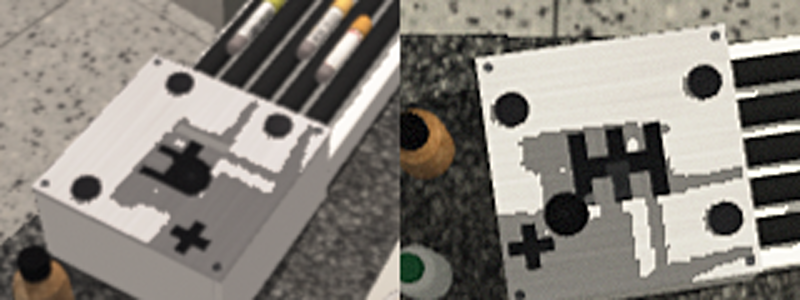

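Run:
```python
from h import *
for c,g0 in [("top",(286,236)),("scene",(297,231))]:
    im=imaging.get_image(c);g=cv2.cvtColor(im["frame"],cv2.COLOR_RGB2GRAY)
    for th in (45,60,75):
        up=cv2.resize((g<th).astype(np.uint8)*255,None,fx=4,fy=4,interpolation=cv2.INTER_LINEAR)>127
        m=cv2.morphologyEx(up.astype(np.uint8),cv2.MORPH_OPEN,cv2.getStructuringElement(2,(49,49)))
        n,lab,st,cen=cv2.connectedComponentsWithStats(m)
        for k in range(1,n):
            p=(cen[k]+.5)/4
            if np.hypot(*(p-g0))<8: print(c,th,p.round(1),st[k,2:5]/[4,4,16],[mix(atz(im,[p[1]/480,p[0]/640],z)).round(1) for z in (.139,.142,.146)])
```

```text
top 45 [286.8 235.7] [ 16.5    16.75  217.375] [array([-38.1,  44. ]), array([-38.5,  43.9]), array([-38.9,  43.8])]
top 60 [286.6 235.7] [ 17.      16.75   224.8125] [array([-38.1,  44.2]), array([-38.5,  44.2]), array([-38.9,  44.1])]
top 75 [286.7 235.5] [ 17.25    17.25   236.8125] [array([-37.9,  44.1]), array([-38.2,  44. ]), array([-38.7,  43.9])]
scene 45 [296. 230.] [ 16.      14.75   177.4375] [array([-33.8,  41.5]), array([-35.3,  43.6]), array([-37.3,  46.3])]
scene 60 [295.6 229.5] [ 16.5     16.5    204.4375] [array([-32.5,  40.9]), array([-34. ,  42.9]), array([-35.9,  45.7])]
scene 75 [295.6 229.7] [ 17.      17.     214.5625] [array([-32.7,  41.2]), array([-34.2,  43.3]), array([-36.2,  46.1])]
```

```bash
python3 -c "
from bench import close_job,ctrl
s=ctrl.get_state();print(s['time'],s['ft_force']);print(close_job())"
```

```text
17.55 [ 0.3182025  -1.15560909 -0.21613043]
the job is handed in; nothing more can be done
None
```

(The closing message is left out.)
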